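Light-probe check of a bead's bore

TASK

Check the bore of the wide-holed ceramic bead: pick that bead up from the blue bead mat, set it gently, centred and upright, on the end of the raised steel tube stand and let go of it. Then take the light probe by its dark handle out of its wooden block, lower its white rod from above through the bead's hole without touching the bead or the stand, until the tip is about a centimetre below the bead's underside, and finish there, still holding the probe upright, still and centred in the hole. Leave the other things on the table where they are.

Things in the scene. Friction and masses are not known exactly. Their poses are not given: they have to be found in the camera images.
- bead: The bead to check: white ceramic, thick-walled upright cylinder, 50 mm outside diameter, 40 mm high, with a through hole of 20 mm diameter along its vertical axis; about 140 g. Stands on one flat end on the blue mat, whose top is 5 mm above the table. Origin: on the axis, at the centre of its underside; z along the hole, up. The only bead with a wide hole.
- stand: Fixed bead stand: a steel tube standing upright on a dark steel foot. Tube outside diameter 36 mm, inside 30 mm, its open top edge 60 mm above the table; foot 84 mm diameter, 8 mm thick, and closes the tube below. Origin: on the tube's axis at table height; z up.
- probe: Loose light probe, 80 g, upright in the wooden block, its flange resting on the block's top. White rod 8 mm diameter, 76 mm long, pointing down; above it a steel flange 26 mm diameter, 4 mm thick; above that a dark round handle 16 mm diameter, from 4 to 45 mm above the origin. Origin: on the axis at the flange's underside; z up the rod towards the handle.
- probe_tip (a point): The centre of the lower end of the probe's rod, 76 mm below the probe's origin on its axis.
- holder: Fixed wooden block, 60 x 60 mm and 80 mm high, with a vertical through hole of 14 mm diameter at its centre in which the probe's rod hangs. Origin: centre of its underside, at table height; z up.
- round_bead: Bystander: white ceramic round bead, 44 mm diameter, 38 mm high, with only a 6 mm hole mark, on the mat. Origin: centre of its underside.
- disc_bead: Bystander: flat white ceramic disc bead, 56 mm diameter, 14 mm thick, with a 6 mm hole mark, on the mat. Origin: centre of its underside.
- tweezers: Bystander: steel tweezers lying on the table, 170 mm long, 8 mm high, along their x axis. Origin: middle of the body, underside.
- pliers: Bystander: pliers with black grips lying on the table, 150 mm long, 12 mm high. Origin: under their pivot.
- jar: Bystander: clear jar with a steel cap, 56 mm diameter, 65 mm high. Origin: centre of its underside.
- dish: Bystander: shallow glass dish, 90 mm diameter, 22 mm high. Origin: centre of its underside.
Not all that is in view belongs to the job. Leave any green look-alike of the bead alone.

How it is judged:
By the outcome, as a careful person would: the job done as asked, in the order asked, and still so for the second after the job is handed in, while the arm keeps its last pose, push and grip.
It also fails if it takes over 72 s, if anything falls off the work surface, if the arm or the gripper's body presses on something with over 40 N, if the wrist force passes 120 N, or if a joint passes its speed limit or range.

ROBOT

A 6-joint arm with a two-finger parallel gripper is mounted at the origin on the work surface. World frame = base frame: x ahead of the robot, y to its left, z up, the work surface at z = 0. Lengths are in m, angles in degrees, forces in N, time in s.
With the tool pointing down it reaches from about 0.4 to 0.825 m from the base axis. Payload 7 kg.
Tool frame: the origin (TCP) lies on the centre line of the jaws, within the pads' length; the fingertips stand 19 mm ahead of it and the grasp point (between the pads) is the TCP (r.tip_extent is the distance from the TCP to the fingertips, in m); z points along the fingers, y is the line along which they close (so a half turn about z gives the same grasp; the last joint's range is limited). The gripper opens to 88 mm and grips with 3 to 60 N. Pads are 19 mm wide; open, the fingers measure 130 mm over their backs; the gripper's body (78 mm by 193 mm) begins 47 mm behind the grasp point.
Start: joints at [-55.056, 20.546, 0.682, 0, -70.136, -16.507], TCP at [0.213, -0.64, 0.246] pointing down, gripper open.
Joint ranges: [-176.03, 176.03], [-82.01, 121.73], [-58.28, 71.71], [-173.87, 95.51], [-174.79, -0.11], [-173.66, 173.66]. Speed limits (degrees/s): [136.94, 136.94, 172.46, 180, 180, 180].

INTERFACE

Orientations are given as [roll, pitch, yaw] about the fixed x, y, z axes, in that order (R = Rz(yaw) Ry(pitch) Rx(roll)).
In Python, from plant import r gives the robot as it stands. The module is installed in compiled form; this text tells all that it offers.
- The arm moves only by the tool jog_arm, never from a script. Its argument "deltas" is a list that holds one entry, the list of rows, each a list of 5 numbers: the opening, from -1 (shut) to 1 (fully open), then the shift along the world's x, y, z in cm, then the turn about the world's z in rad. In form: [[[claw, dx, dy, dz, turn], ...]]. A call has 1 to 8 rows; each row shifts and turns the commanded pose from where the row before left it; what a row does not reach is not made up. A row lasts 1/8 s, in which the tool goes at most 62.5 mm and 10.7 degrees, less where a joint would pass 70% of its speed; a pose out of reach is approached as far as the arm can. A call with a gripper value outside its range is refused whole. The fingers move at their own pace and stop on an object; "force" is the grip in N (left out, the last holds). Time passes only in rows, so rows that do not move let the fingers close. It gives the time, the measured TCP pose, the force, the opening and the grip force at its end, in the units of the state.
- r.get_state(): the state, without advancing time (a new reading comes with each control period).
- r.capture(name): name is "scene" or "side" or "wrist"; returns the picture (400x640x3 uint8, blue, green, red); there is no depth.
- r.camera_info(name): a dict with "fx", "fy", "cx", "cy" (pixels), "view" (4x4, takes a point from world to camera coordinates). Camera axes: x right, y up, looking along -z (the intrinsics and any distortion apply to the point x, -y, -z); pixel columns grow to the right and rows downward; lengths in m; the calibration is good to about 2 mm. A picture is of the moment at which its call begins: read the wrist's pose just before it. camera_info takes no time and is no camera call; for the wrist camera it gives the pose at the moment of the call.
- r.close_job(): hands the job in; it is judged then, once.
The state is a dict: "time_s": time; "joints": joint angles; "qd": joint speeds; "joint_torque": joint torques, N m; "tcp_pos": TCP position; "eef_rot": TCP orientation; "contact_force": force on the tool from outside, world axes, zero at the start; "moment": the same for the moment, N m; "gripper_width": finger opening in m; "gripper_force": force on a finger pad.
Only numpy, scipy, OpenCV 4.12 (cv2) and the standard library are available. Lean on these libraries where they do the work, as an engineer would, in place of code of your own. Each camera call takes 0.05 s, during which the arm holds its last target. There are 200 camera calls.

## Working session

There is one attempt and no reset: what is moved stays moved. The work goes in short steps, Python scripts to look and compute and a tool call to move; the robot and the scene stay as the last step left them, time stands still between calls to the robot, and variables do not carry over. Pictures are saved under pics/ and viewed, at most 16 in all, crops included, and the job is handed in when it is done.

Besides the shell and the picture viewer there is one more tool, called as name(argument=value, ...) on one line, values as JSON. jog_arm: Moves the arm, as the interface text tells. Its arguments: {"type":"object","properties":{"deltas":{"type":"array"},"force":{"type":"number"}},"required":["deltas"]}

```bash
mkdir -p pics; python3 - <<'E'
from plant import r
import cv2,numpy as np
np.set_printoptions(precision=4,suppress=True)
for n in("scene","side","wrist"):
    i=r.camera_info(n); print(n,{k:(np.array(v).tolist() if k!="view" else None) for k,v in i.items()}); print(np.linalg.inv(i["view"]))
    cv2.imwrite(f"pics/{n}0.png",r.capture(n))
a=cv2.imread("pics/scene0.png")
print(r.get_state())
E
```

```text
scene {'fx': 459.6157225291357, 'fy': 459.6157225291357, 'cx': 314.9689805269807, 'cy': 197.75977673351355, 'view': None}
[[ 0.1157 -0.7865  0.6067  1.4093]
 [ 0.9933  0.0873 -0.0763 -0.0331]
 [ 0.0071  0.6114  0.7913  1.0968]
 [ 0.      0.      0.      1.    ]]
side {'fx': 497.2891381107836, 'fy': 497.2891381107836, 'cx': 314.3553933292814, 'cy': 200.39590889017666, 'view': None}
[[-0.7483  0.4209 -0.5127 -0.0328]
 [-0.6632 -0.4896  0.5661  0.759 ]
 [-0.0128  0.7637  0.6455  0.8808]
 [ 0.      0.      0.      1.    ]]
wrist {'fx': 290.6786778915407, 'fy': 290.6786778915407, 'cx': 320.3171192404046, 'cy': 197.1129604790829, 'view': None}
[[-0.3157 -0.9173 -0.2429  0.1483]
 [ 0.9489 -0.3047 -0.0826 -0.6604]
 [ 0.0018 -0.2565  0.9665  0.3835]
 [ 0.      0.      0.      1.    ]]
{'time_s': 0.15, 'joints': array([-55.0566,  20.5812,   0.6467,  -0.0135, -70.1348, -16.5074]), 'qd': array([ 0.0517, -0.0601,  0.1551,  0.0067,  0.0752, -0.036 ]), 'joint_torque': array([ -0.0013, -58.3274,  29.3292,   7.0011,   0.0088,  -0.0001]), 'tcp_pos': array([ 0.2133, -0.6401,  0.2449]), 'eef_rot': array([ 179.9298,   -0.0075, -161.5686]), 'contact_force': array([0.5084, 0.5831, 0.7772]), 'moment': array([ 0.0143,  0.0406, -0.0115]), 'gripper_force': 0.0, 'gripper_width': 0.08765409909541876}
```

View pics/scene0.png

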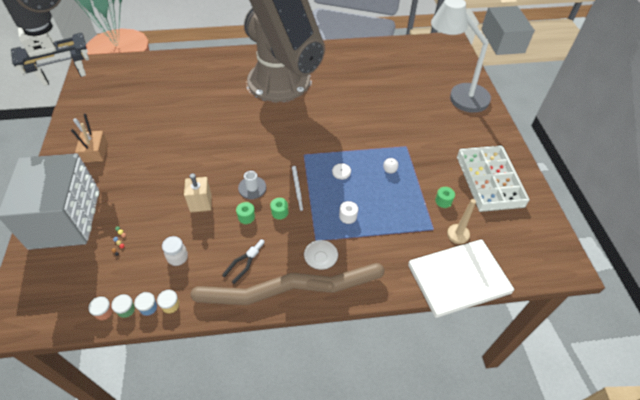

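View pics/side0.png

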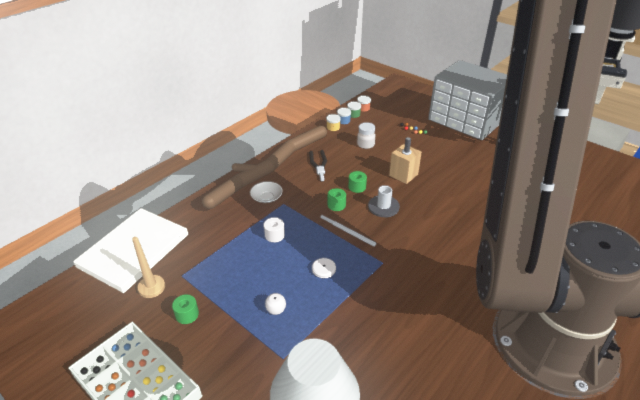

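Candidates for the bead (scene pixels):
- White cylinder with a wide hole at (348,212).
- Round bead at (391,165).
- Disc bead at (341,172).
- Green look-alikes at (246,212), (280,208) and (446,197).

I choose (348,212). The stand is at (252,183), and the holder with the probe is at (198,193). I'll check the bead in a close crop and measure coarsely.

```bash
cat > h.py <<'E'
from plant import r
import cv2,numpy as np
np.set_printoptions(precision=4,suppress=True)
def ray(i,p):
    T=np.linalg.inv(i["view"]); d=T[:3,:3]@np.array([(p[0]-i["cx"])/i["fx"],-(p[1]-i["cy"])/i["fy"],-1.]); return T[:3,3],d/np.linalg.norm(d)
def plane(i,p,z):
    o,d=ray(i,p); return o+d*(z-o[2])/d[2]
def two(i,p,j,q):
    (a,u),(b,v)=ray(i,p),ray(j,q); s=np.linalg.lstsq(np.c_[u,-v],b-a,rcond=None)[0]
    A,B=a+u*s[0],b+v*s[1]; return (A+B)/2,np.linalg.norm(A-B)
def proj(i,P):
    c=i["view"]@np.r_[P,1]; return np.array([i["cx"]-i["fx"]*c[0]/c[2],i["cy"]+i["fy"]*c[1]/c[2]])
E
python3 - <<'E'
from h import *
s,d=r.camera_info("scene"),r.camera_info("side")
for n,p,q,z in(("bead top",(348.5,207),(274.5,223),.045),("stand top",(251.5,173.5),(385,189),.06),("holder top",(197.5,184),(407,152),.08),("handle top",(195,177),(408,139),.125)):
    print(n,plane(s,p,z),plane(d,q,z),*two(s,p,d,q))
a=cv2.imread("pics/scene0.png");b=cv2.imread("pics/side0.png")
f=lambda im,x,y:cv2.resize(im[y-30:y+30,x-30:x+30],(390,290),interpolation=cv2.INTER_CUBIC)
g=lambda im,x,y:cv2.resize(im[y-22:y+22,x-30:x+30],(396,290),interpolation=cv2.INTER_CUBIC)
cv2.imwrite("pics/c1.png",np.vstack([np.hstack([g(a,348,210),g(a,225,190)]),np.hstack([g(b,274,230),g(b,397,165)])]))
E
```

```text
bead top [0.6464 0.1594 0.045 ] [0.6484 0.1552 0.045 ] [0.6471 0.158  0.0471] 0.0025981952091944926
stand top [ 0.5031 -0.1099  0.06  ] [ 0.5094 -0.1162  0.06  ] [ 0.5065 -0.1102  0.0647] 0.0016400838044110888
holder top [ 0.5433 -0.2627  0.08  ] [ 0.5456 -0.2704  0.08  ] [ 0.5437 -0.2639  0.0828] 0.004245405087153156
handle top [ 0.5556 -0.2604  0.125 ] [ 0.5457 -0.2668  0.125 ] [ 0.5484 -0.2648  0.1217] 0.008974840006464676
```

View pics/c1.png

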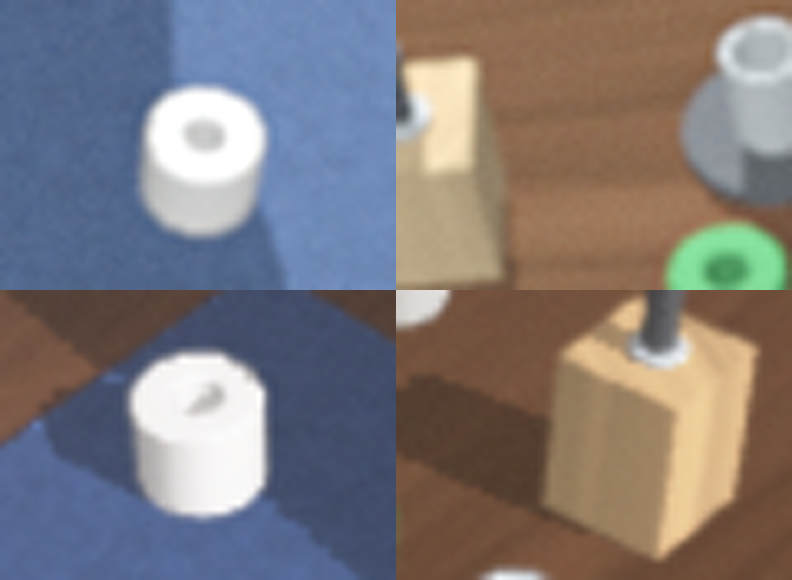

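View pics/wrist0.png

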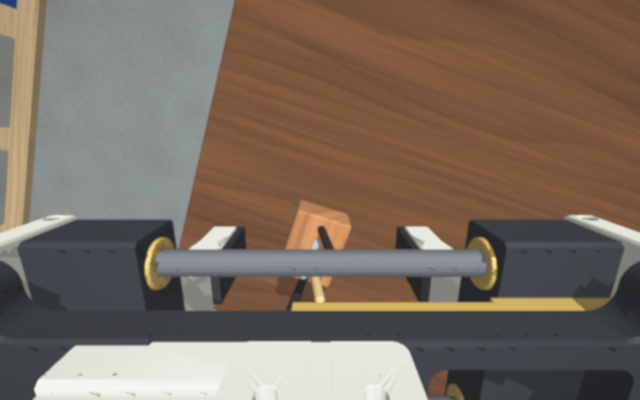

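The crop confirms it: (348,212) is the white cylinder with the wide grey hole. Coarse positions are bead (0.647, 0.158), stand (0.506, -0.112) and holder (0.545, -0.264), and the heights agree. I'll look at the holder first, then the stand on the way, using the wrist camera with the yaw squared to 180°.

jog_arm(deltas=[[[1,2,2,0,-0.11],[1,4,4,0,-0.11],[1,4.5,4,0,-0.1017],[1,4.5,4,0,0],[1,4.5,4,0,0],[1,4.5,4,0,0],[1,4.5,4,0,0],[1,4.5,4,0,0]]])

```text
time_s: 1.15
tcp_pos: [0.5446, -0.3387, 0.2455]
eef_rot: [180.0, -0.0, -180.0]
contact_force: [0.8, -1.0, -0.8]
gripper_width: 0.0878
gripper_force: 0.0
```

jog_arm(deltas=[[[1,3.5,4,0,0],[1,2,3,0,0],[1,1,0.6,0,0],[1,0,0,0,0],[1,0,0,0,0]]])

```text
time_s: 1.78
tcp_pos: [0.6078, -0.2652, 0.2455]
eef_rot: [-180.0, -0.0, 180.0]
contact_force: [-0.5, -0.4, 0.2]
gripper_width: 0.0877
gripper_force: 0.0
```

```bash
python3 - <<'E'
from h import *
s=r.get_state();i=r.camera_info("wrist");im=r.capture("wrist");cv2.imwrite("pics/w1.png",im)
print(s["tcp_pos"],s["eef_rot"],np.linalg.inv(i["view"])[:3,3]); print(proj(i,[.545,-.264,.125]),proj(i,[.506,-.112,.06]))
np.save("w1.npy",i["view"])
E
```

```text
[ 0.6078 -0.2652  0.2455] [-179.9999   -0.0239  179.9515] [ 0.5392 -0.2636  0.3843]
[319.8261 127.0003] [464.7531  87.1241]
```

View pics/w1.png

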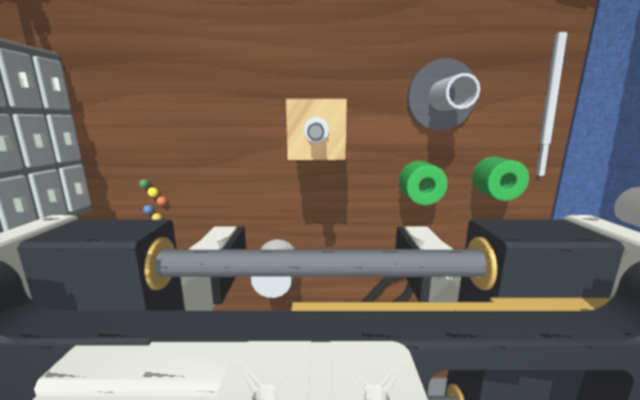

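The wrist view shows the holder top at about (317,129) with the handle disc at (316,131). The stand tube top is at (463,91), and two green look-alikes are at (424,184) and (501,179). I'll measure the probe from this picture, then move over the stand.

```bash
python3 - <<'E'
from h import *
i=r.camera_info("wrist");i["view"]=np.load("w1.npy");im=cv2.imread("pics/w1.png")
hsv=cv2.cvtColor(im,cv2.COLOR_BGR2HSV)
y0,x0=85,275;c=hsv[y0:y0+85,x0:x0+85]
block=((c[...,2]>165)&(c[...,1]>50)).astype(np.uint8)
grey=(c[...,1]<45).astype(np.uint8); dark=((c[...,1]<60)&(c[...,2]<150)).astype(np.uint8)
for n,m,z in(("block",block,.08),("flange+handle",grey,.084),("dark",dark,.125)):
    k=max(cv2.findContours(m,cv2.RETR_EXTERNAL,cv2.CHAIN_APPROX_NONE)[0],key=cv2.contourArea)
    R=cv2.minAreaRect(k);E=cv2.fitEllipse(k);p=np.array(R[0])+[x0+0,y0+0]
    e=np.array(E[0])+[x0,y0]
    print(n,p,R[1:],e,E[1],plane(i,p,z),plane(i,e,z),cv2.contourArea(k))
for row in range(118,146,2): print(im[row,300:336:2].sum(1)//3)
E
```

```text
block [316.  128.5] ((61.0, 60.0), 90.0) [315.9652 128.3805] (69.6058349609375, 70.60924530029297) [ 0.5475 -0.268   0.08  ] [ 0.5474 -0.268   0.08  ] 3531.5
flange+handle [315.5 129.5] ((25.0, 25.0), 90.0) [315.8621 129.4502] (24.83016586303711, 25.568946838378906) [ 0.5484 -0.2684  0.084 ] [ 0.5483 -0.2681  0.084 ] 497.0
dark [315.75 131.75] ((16.26345443725586, 15.55634880065918), 45.0) [315.4412 131.6841] (15.030524253845215, 16.93081283569336) [ 0.549  -0.2676  0.125 ] [ 0.549  -0.2678  0.125 ] 197.5
[179 186 196 198 203 222 232 234 234 234 228 218 203 200 200 200 201 203]
[183 193 199 206 225 234 234 232 231 233 235 234 225 204 200 200 203 203]
[190 198 201 226 234 231 220 195 183 193 222 233 233 219 201 202 204 202]
[196 199 211 232 227 184 145 128 127 124 147 216 233 229 208 203 203 201]
[199 199 223 231 187 128 150 163 164 154 127 164 230 232 214 203 201 200]
[198 202 227 221 138 146 170 171 172 170 155 129 213 232 221 202 201 200]
[198 204 225 217 132 162 171 171 171 171 167 130 183 233 224 199 200 199]
[200 204 221 212 128 163 171 171 171 171 168 132 183 230 210 196 200 198]
[203 205 213 213 136 153 170 171 170 171 160 126 198 228 187 193 200 197]
[205 204 200 212 171 128 156 167 167 162 133 133 202 210 180 198 198 196]
[205 203 201 198 205 158 124 134 134 123 120 156 171 161 171 198 196 195]
[204 202 201 191 183 186 149 139 132 139 158 162 155 152 172 197 196 195]
[203 201 201 198 181 155 156 161 160 161 157 150 149 167 186 196 195 193]
[202 201 200 198 191 160 149 150 152 152 150 150 149 171 196 195 194 192]
```

jog_arm(deltas=[[[1,-1.5,5,-1,0],[1,-1.5,5,-2,0],[1,-0.4,4,-2,0],[1,0,1.3,-1,0],[1,0,0,0,0],[1,0,0,0,0]]])

```text
time_s: 2.58
tcp_pos: [0.5749, -0.1124, 0.1861]
eef_rot: [-180.0, 0.0, 180.0]
contact_force: [0.3, -0.1, 0.3]
gripper_width: 0.0875
gripper_force: 0.0
```

```bash
python3 - <<'E'
from h import *
s=r.get_state();i=r.camera_info("wrist");im=r.capture("wrist");cv2.imwrite("pics/w2.png",im)
print(s["tcp_pos"],s["eef_rot"]);np.save("w2.npy",i["view"])
p=proj(i,[.506,-.112,.06]);print(p)
x0,y0=(p-45).astype(int);x0=max(x0,0);y0=max(y0,0)
cv2.imwrite("pics/c2.png",cv2.resize(im[y0:y0+90,x0:x0+90],(540,540),interpolation=cv2.INTER_CUBIC));print(x0,y0)
E
```

```text
[ 0.5749 -0.1124  0.1861] [-179.9824    0.0456  179.9587]
[318.9783 119.5211]
273 74
```

View pics/c2.png

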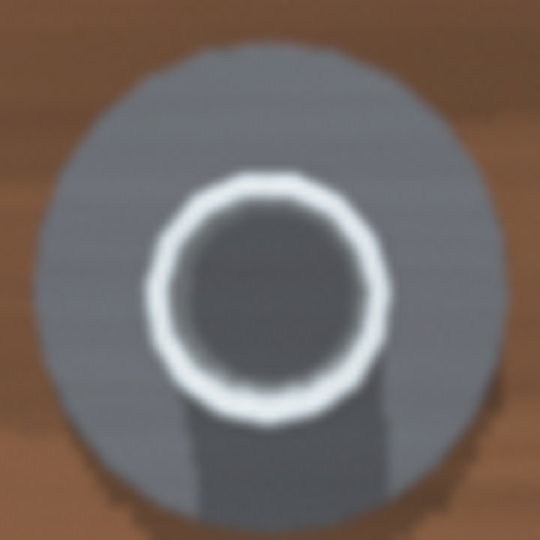

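The crop shows the stand's bright tube rim, a clean ring centred at about (317.7,123.5) in the full picture. I'll fit it and go over the bead with the same relative view.

jog_arm(deltas=[[[1,2,4,0,0],[1,2.5,5,0,0],[1,2.5,5,-0.5,0],[1,2.5,5,-0.5,0],[1,2.5,5,-0.5,0],[1,2,3,0,0],[1,0,0,0,0],[1,0,0,0,0]]])

```text
time_s: 3.62
tcp_pos: [0.7146, 0.1576, 0.1704]
eef_rot: [-180.0, -0.0, 180.0]
contact_force: [-0.7, 0.1, 0.1]
gripper_width: 0.0875
gripper_force: 0.0
```

```bash
cat >> h.py <<'E'
def blob(i,im,p,z,half,lo,hi=256,smax=60):
    x0,y0=(np.array(p)-half).astype(int).clip(0);c=cv2.cvtColor(im[y0:y0+2*half,x0:x0+2*half],cv2.COLOR_BGR2HSV)
    m=((c[...,2]>lo)&(c[...,2]<=hi)&(c[...,1]<smax)).astype(np.uint8)
    k=max(cv2.findContours(m,cv2.RETR_EXTERNAL,cv2.CHAIN_APPROX_NONE)[0],key=cv2.contourArea)
    (e,ax,_),((mx,my),_)=cv2.fitEllipse(k),cv2.minEnclosingCircle(k); e=np.array(e)+[x0,y0]
    T=np.linalg.inv(i["view"]); print("ell",e,"axes",np.round(ax,2),"encl",np.round([mx+x0,my+y0],2),"xyz",plane(i,e,z)); return e
E
python3 - <<'E'
from h import *
i=r.camera_info("wrist");i["view"]=np.load("w2.npy");blob(i,cv2.imread("pics/w2.png"),(318,123),.06,28,185)
blob(i,cv2.imread("pics/w2.png"),(318,123),.06,28,205)
s=r.get_state();i=r.camera_info("wrist");im=r.capture("wrist");cv2.imwrite("pics/w3.png",im);np.save("w3.npy",i["view"])
print(s["tcp_pos"],s["eef_rot"]);p=proj(i,[.647,.158,.045]);print(p)
for lo in(200,225,240):blob(i,im,p,.045,55,lo)
x0,y0=(p-50).astype(int);print(x0,y0);cv2.imwrite("pics/c3.png",cv2.resize(im[y0:y0+100,x0:x0+100],(500,500),interpolation=cv2.INTER_CUBIC))
E
```

```text
ell [317.1856 122.9963] axes [39.02 40.37] encl [317.36 122.88] xyz [ 0.509  -0.1136  0.06  ]
ell [317.1569 123.0086] axes [38.3  39.89] encl [317.   122.92] xyz [ 0.509  -0.1136  0.06  ]
[0.7146 0.1576 0.1704] [-179.9851   -0.0234  179.95  ]
[318.9483 121.2333]
ell [320.9754 123.568 ] axes [54.5  56.97] encl [321.35 123.55] xyz [0.649  0.1598 0.045 ]
ell [320.9512 123.4681] axes [53.35 55.89] encl [321.5 123.3] xyz [0.6489 0.1598 0.045 ]
ell [320.9523 123.4161] axes [52.14 54.57] encl [321.14 123.43] xyz [0.6489 0.1598 0.045 ]
268 71
```

View pics/c3.png

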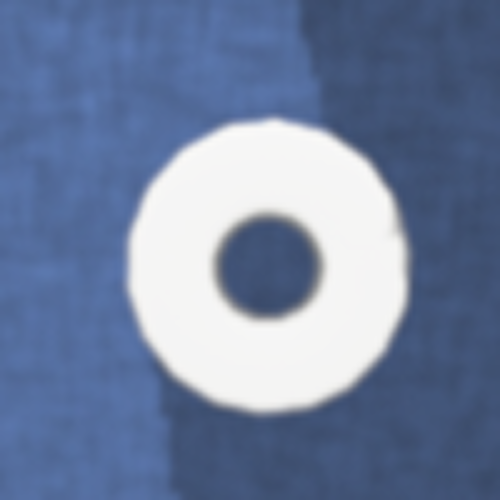

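The crop shows the white bead with its hole centred at about (321.2,123.6), matching the fitted outline. The bead is at (0.649, 0.1598) and the stand at (0.509, -0.1136). I'll descend and grasp.

jog_arm(deltas=[[[1,-3,0.1,0,0],[1,-3,0.1,-1,0],[1,-0.55,0,-3,0],[1,0,0,-4,0],[1,0,0,-3,0],[1,0,0,-2,0],[1,0,0,-1,0],[1,0,0,0,0]]])

```text
time_s: 4.68
tcp_pos: [0.6489, 0.1599, 0.0306]
eef_rot: [-180.0, -0.0, 180.0]
contact_force: [0.4, 0.7, -0.4]
gripper_width: 0.0875
gripper_force: 0.0
```

jog_arm(deltas=[[[0.35,0,0,0,0],[0.25,0,0,0,0],[0.15,0,0,0,0],[0,0,0,0,0],[0,0,0,0,0],[-0.1,0,0,0,0],[-0.1,0,0,0,0],[-0.1,0,0,0,0]]], force=12)

```text
time_s: 5.68
tcp_pos: [0.649, 0.1606, 0.0308]
eef_rot: [-180.0, 0.0, -180.0]
contact_force: [-1.2, -1.3, 5.9]
gripper_width: 0.0502
gripper_force: 12.0
```

jog_arm(deltas=[[[-0.1,0,0,0.5,0],[-0.1,0,0,1.5,0],[-0.1,0,0,3,0],[-0.1,0,0,3,0],[-0.1,0,0,2,0],[-0.1,0,0,0,0]]])

```text
time_s: 6.42
tcp_pos: [0.6501, 0.1613, 0.1332]
eef_rot: [179.9, 0.2, -180.0]
contact_force: [-0.7, -0.7, -1.3]
gripper_width: 0.0506
gripper_force: 12.0
```

jog_arm(deltas=[[[-0.1,-1,-2,0,0],[-0.1,-2,-4,0,0],[-0.1,-2.5,-5,0,0],[-0.1,-2.5,-5,0,0],[-0.1,-2.5,-5,0,0],[-0.1,-2.5,-4,0,0],[-0.1,-1,-2,0,0],[-0.1,0,0,0,0]]])

```text
time_s: 7.42
tcp_pos: [0.5077, -0.1107, 0.1302]
eef_rot: [180.0, -0.1, 179.9]
contact_force: [0.3, 0.3, -1.9]
gripper_width: 0.0506
gripper_force: 12.0
```

```bash
python3 - <<'E'
from h import *
r.capture("wrist");s=r.get_state();print(s["tcp_pos"],s["contact_force"],s["gripper_width"],(np.array([.509,-.1136,.0858])-s["tcp_pos"])*100)
P=s["tcp_pos"]
ims=[]
for n in("wrist","scene","side"):
    i=r.camera_info(n);im=r.capture(n);cv2.imwrite(f"pics/h_{n}.png",im)
    p=proj(i,[P[0],P[1],P[2]+.014]);q=proj(i,[.509,-.1136,.06]);print(n,p,q)
    h=60 if n=="wrist" else 32;m=(p+q)/2;x0,y0=(m-h).astype(int).clip(0)
    print(x0,y0,h);ims.append(cv2.resize(im[y0:y0+2*h,x0:x0+2*h],(260,260),interpolation=cv2.INTER_CUBIC))
cv2.imwrite("pics/c4.png",np.hstack(ims))
E
```

```text
[ 0.5086 -0.1099  0.1303] [-0.1689 -0.6385 -1.5259] 0.05018723924069388 [ 0.039  -0.3713 -4.4481]
wrist [317.15   269.2615] [313.4062 214.4227]
255 181 60
scene [248.5036 155.4196] [250.3047 175.1014]
217 133 32
side [386.4561 164.1143] [384.5546 189.5281]
353 144 32
```

View pics/c4.png

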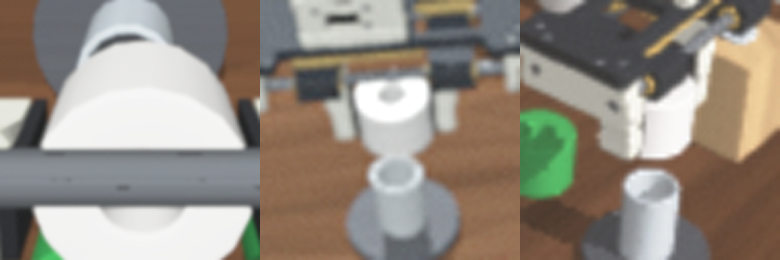

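Left, wrist view: the bead is held with its hole in the jaws, looking a few pixels right of the projected TCP. Middle and right: the bead hangs upright above the tube. I'll quantify the lateral camera bias from the held bead's edges, since the jaws centre it.

```bash
python3 - <<'E'
from h import *
im=cv2.imread("pics/h_wrist.png");g=im.min(2).astype(int)
for row in(215,225,235,244,285,290,295):
    w=np.where(g[row,255:390]>165)[0]+255; print(row,w.min() if len(w) else 0,w.max() if len(w) else 0,(w.min()+w.max())/2 if len(w) else 0)
i=r.camera_info("wrist");P=r.get_state()["tcp_pos"]
for z in(.014,-.01):print([proj(i,P+[0,dy,z]) for dy in(-.025,0,.025)])
for row in(235,250,290):print(g[row,230:410:4])
print(im[285:300:5,285:360:3].min(2))
E
```

```text
215 288 352 320.0
225 283 358 320.5
235 255 389 322.0
244 255 389 322.0
285 274 367 320.5
290 276 365 320.5
295 279 362 320.5
[array([264.558 , 269.2995]), array([317.1295, 269.3103]), array([369.6979, 269.3212])]
[array([272.5666, 247.8396]), array([317.5836, 247.8494]), array([362.5984, 247.8593])]
[ 43  66  65 197 222 222 222 222 220 110  54  37 144 218 244 244 244 243
 243 243 243 243 243 243 243 243 243 243 243 243 244 244 215 168  38  54
  96 215 223 222 222 223 213  63  62]
[ 95 127 129 130 129 130 130 120 101 102 101 124 140 138 140 140 139 141
 140 140 140 140 137 137 139 139 139 138 138 138 140 140 141 141 136 100
 100 100 116 130 130 130 129 129 126]
[ 38  40 120 120 120 120  87  49  46  39  60  96 242 242 242 242 242 243
 243 243 244 245 246 245 245 244 243 243 242 242 242 242 242 241 113  50
  41  50  63  83 130 120 120 119  48]
[[242 242 242 242 243 243 244 242 233 228 230 232 232 231 230 230 237 244
  243 243 243 242 242 242 242]
 [242 242 242 242 243 243 243 243 244 245 245 246 245 245 245 244 243 243
  243 242 242 242 242 242 242]
 [242 242 242 242 242 242 242 243 243 243 243 243 243 243 243 243 243 242
  242 242 242 242 242 242 242]]
```

The held bead's centre is at column 320.5 where the TCP projects to 317.1. The camera therefore reads y about 1.6 mm too far left, which puts the stand's true y at about -0.1153. In x the error cancels, because the bead and stand were viewed alike. Next: shift, then lower to just above the rim.

jog_arm(deltas=[[[-0.1,0,-0.3,0,0],[-0.1,0,-0.24,-0.5,0],[-0.1,0,0,-1.5,0],[-0.1,0,0,-1.2,0],[-0.1,0,0,-0.6,0],[-0.1,0,0,-0.3,0],[-0.1,0,0,0,0],[-0.1,0,0,0,0]]])

```text
time_s: 8.62
tcp_pos: [0.5092, -0.1147, 0.0899]
eef_rot: [180.0, 0.0, -180.0]
contact_force: [0.7, 0.1, -2.7]
gripper_width: 0.0502
gripper_force: 12.0
```

```bash
python3 - <<'E'
from h import *
for k in range(2):
    im=r.capture("wrist");s=r.get_state();print(s["tcp_pos"],s["contact_force"],s["gripper_width"])
E
```

```text
[ 0.5092 -0.1147  0.0899] [ 0.0403  0.5996 -1.2928] 0.05046343600676399
[ 0.5092 -0.1147  0.09  ] [-0.0798 -0.1078 -0.8595] 0.050552143171810414
```

jog_arm(deltas=[[[-0.1,-0.02,-0.06,-0.1,0],[-0.1,0,0,-0.1,0],[-0.1,0,0,-0.1,0],[-0.1,0,0,-0.05,0],[-0.1,0,0,0,0],[-0.1,0,0,0,0]]])

```text
time_s: 9.48
tcp_pos: [0.5088, -0.1154, 0.086]
eef_rot: [-180.0, -0.0, -180.0]
contact_force: [0.0, -0.1, -1.7]
gripper_width: 0.0503
gripper_force: 12.0
```

jog_arm(deltas=[[[-0.1,0,0,-0.05,0],[-0.1,0,0,0,0],[-0.1,0,0,0,0]]])

```text
time_s: 9.85
tcp_pos: [0.5089, -0.1153, 0.0858]
eef_rot: [-180.0, 0.0, -180.0]
contact_force: [-1.5, 0.3, 1.9]
gripper_width: 0.0503
gripper_force: 12.0
```

Contact shows in the vertical force, from -1.7 to +1.9 N. I'll release, back straight up, and look from the same relative view (TCP at +66 mm in x, bead top at 0.10).

jog_arm(deltas=[[[0.16,0,0,0,0],[0.2,0,0,0,0],[0.3,0,0,0,0],[0.5,0,0,0,0],[0.7,0,0,0,0],[0.7,0,0,1,0],[0.7,0,0,3,0],[0.7,0,0,4,0]]], force=6)

```text
time_s: 10.85
tcp_pos: [0.5082, -0.1154, 0.1664]
eef_rot: [-180.0, -0.1, -180.0]
contact_force: [-0.8, 0.5, 0.0]
gripper_width: 0.0744
gripper_force: 0.0
```

jog_arm(deltas=[[[0.7,2,0,4,0],[0.7,3,0,2,0],[0.7,1.6,0,0,0],[0.7,0,0,0,0],[0.7,0,0,0,0],[0.7,0,0,0,0]]])

```text
time_s: 11.6
tcp_pos: [0.5739, -0.1154, 0.2251]
eef_rot: [-180.0, -0.1, -180.0]
contact_force: [-0.3, 0.4, 0.3]
gripper_width: 0.0746
gripper_force: 0.0
```

```bash
python3 - <<'E'
from h import *
s=r.get_state();i=r.camera_info("wrist");im=r.capture("wrist");cv2.imwrite("pics/w5.png",im)
print(s["tcp_pos"],s["eef_rot"]);p=proj(i,[.509,-.1136,.1]);print(p)
for lo in(225,240):blob(i,im,p,.1,50,lo,smax=30)
x0,y0=(p-50).astype(int);print(x0,y0);A=cv2.resize(im[y0:y0+100,x0:x0+100],(400,400),interpolation=cv2.INTER_CUBIC)
# hole through the bead top
c=im[y0:y0+100,x0:x0+100].min(2);ks,h=cv2.findContours((c>225).astype(np.uint8),cv2.RETR_CCOMP,cv2.CHAIN_APPROX_NONE)
for k,q in zip(ks,h[0]):
    if q[3]>=0 and len(k)>20:
        e=cv2.fitEllipse(k);print("hole",np.array(e[0])+[x0,y0],e[1],plane(i,np.array(e[0])+[x0,y0],.1))
ims=[A]
for n in("scene","side"):
    j=r.camera_info(n);b=r.capture(n);q=proj(j,[.509,-.115,.07]);x,y=(q-25).astype(int);ims.append(cv2.resize(b[y:y+50,x:x+50],(200,400) if 0 else (200,200),interpolation=cv2.INTER_CUBIC))
cv2.imwrite("pics/c5.png",np.hstack([A,np.vstack(ims[1:])]))
E
```

```text
[ 0.5739 -0.1154  0.2251] [-179.9983   -0.0639 -179.9969]
[320.5542 124.5047]
ell [320.4318 124.1311] axes [53.71 55.74] encl [320.5 124. ] xyz [ 0.5087 -0.1137  0.1   ]
ell [320.3325 123.9322] axes [52.72 54.31] encl [320.29 123.9 ] xyz [ 0.5085 -0.1138  0.1   ]
270 74
hole [320.4338 124.4429] (24.358354568481445, 24.554256439208984) [ 0.5089 -0.1137  0.1   ]
```

View pics/c5.png

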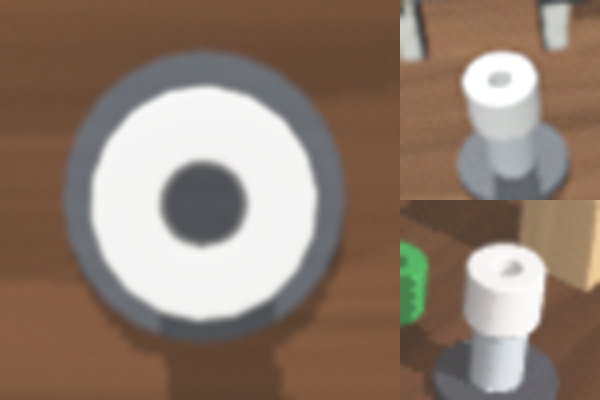

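The bead stands upright on the tube. Its hole and outline centre at (0.5088, -0.1137) against the stand's (0.509, -0.1136), so it is centred within 0.5 mm. Next I'll take the same relative view of the probe handle.

jog_arm(deltas=[[[0.7,0.5,-2,1,0],[0.3,1,-4,1.5,0],[0.1,1,-4,0,0],[0,1,-4,0,0],[0,0.6,-1.4,0,0],[0,0,0,0,0],[0,0,0,0,0],[0,0,0,0,0]]])

```text
time_s: 12.75
tcp_pos: [0.6157, -0.2685, 0.251]
eef_rot: [180.0, 0.0, -179.9]
contact_force: [-0.7, 0.0, -0.9]
gripper_width: 0.0436
gripper_force: 0.0
```

```bash
python3 - <<'E'
from h import *
s=r.get_state();i=r.camera_info("wrist");im=r.capture("wrist");cv2.imwrite("pics/w6.png",im)
print(s["tcp_pos"],s["eef_rot"],s["gripper_width"]);p=proj(i,[.5488,-.268,.125]);print(p)
for lo,hi in((0,150),(0,165),(160,180)):blob(i,im,p,.125,14,lo,hi)
x0,y0=(p-40).astype(int);print(x0,y0);cv2.imwrite("pics/c6.png",cv2.resize(im[y0:y0+80,x0:x0+80],(560,560),interpolation=cv2.INTER_CUBIC))
E
```

```text
[ 0.6157 -0.2685  0.251 ] [ 179.9992    0.0234 -179.9278] 0.043612321218788164
[319.1609 121.8436]
ell [319.1791 122.0967] axes [14.73 16.52] encl [319.08 122.16] xyz [ 0.549 -0.268  0.125]
ell [319.2269 122.2453] axes [15.26 17.48] encl [319.08 122.33] xyz [ 0.5491 -0.2679  0.125 ]
ell [319.1225 121.5572] axes [10.24 11.  ] encl [319.5 121.5] xyz [ 0.5486 -0.268   0.125 ]
279 81
```

View pics/c6.png

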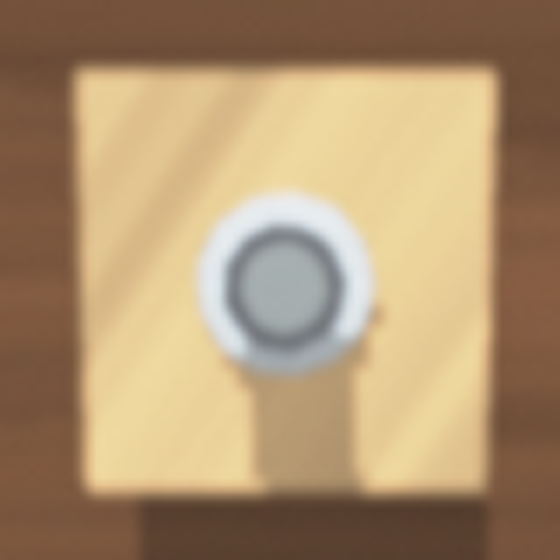

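The crop shows the handle disc concentric with the flange, in the middle of the block top, at pixel (319.2,121.8). That gives x 0.5488, and y -0.2696 after the bias correction. I'll go over it and descend to grip.

jog_arm(deltas=[[[0,-3,0,0,0],[0,-3,-0.11,0,0],[0,-0.7,0,-2,0],[0,0,0,-4,0],[0,0,0,-4,0],[0,0,0,-2.5,0],[0,0,0,-1.8,0],[0,0,0,0,0]]])

```text
time_s: 13.8
tcp_pos: [0.548, -0.2697, 0.1065]
eef_rot: [180.0, -0.1, -179.9]
contact_force: [-0.7, 0.4, 0.3]
gripper_width: 0.0436
gripper_force: 0.0
```

jog_arm(deltas=[[[-0.4,0,0,0,0],[-0.5,0,0,0,0],[-0.6,0,0,0,0],[-0.7,0,0,0,0],[-0.8,0,0,0,0],[-0.9,0,0,0,0],[-0.9,0,0,0,0],[-0.9,0,0,0,0]]], force=15)

```text
time_s: 14.8
tcp_pos: [0.549, -0.2705, 0.1081]
eef_rot: [-180.0, 0.0, -180.0]
contact_force: [-1.5, 1.8, 4.7]
gripper_width: 0.0154
gripper_force: 15.0
```

jog_arm(deltas=[[[-0.9,0,0,0.5,0],[-0.9,0,0,1,0],[-0.9,0,0,2,0],[-0.9,0,0,2.5,0],[-0.9,0,0,3,0],[-0.9,0,0,3,0],[-0.9,0,0,2,0],[-0.9,0,0,0.5,0]]])

```text
time_s: 15.8
tcp_pos: [0.5493, -0.2706, 0.2544]
eef_rot: [-180.0, 0.2, -180.0]
contact_force: [-0.6, 0.4, -0.3]
gripper_width: 0.0154
gripper_force: 15.0
```

```bash
python3 - <<'E'
from h import *
for k in range(3):
    r.capture("wrist");s=r.get_state();print(s["tcp_pos"],s["eef_rot"],s["contact_force"],s["gripper_width"],(np.array([.5088,-.1154,.154])-s["tcp_pos"])*100)
P=s["tcp_pos"];ims=[]
for n in("scene","side"):
    i=r.camera_info(n);im=r.capture(n);p=proj(i,P-[0,0,.06]);x,y=(p-[40,40]).astype(int)
    ims.append(cv2.resize(im[y:y+80,x:x+80],(390,390),interpolation=cv2.INTER_CUBIC));print(x,y,proj(i,P-[0,0,.104]))
cv2.imwrite("pics/c7.png",np.hstack(ims))
E
```

```text
[ 0.549  -0.2705  0.2539] [-179.9804    0.1076 -179.9979] [-0.3219 -0.9826 -0.0902] 0.015903086466695495 [-4.0224 15.515  -9.9939]
[ 0.5487 -0.2704  0.2528] [179.9963   0.0381 179.995 ] [ 0.4377  0.5217 -0.321 ] 0.01570667451892799 [-3.9922 15.5028 -9.8825]
[ 0.5484 -0.2703  0.252 ] [179.9756  -0.0314 179.9963] [ 0.057  -0.4581 -1.7083] 0.01593041671070348 [-3.9639 15.4897 -9.8018]
146 118 [189.7635 169.8532]
370 76 [408.7757 130.9741]
```

View pics/c7.png

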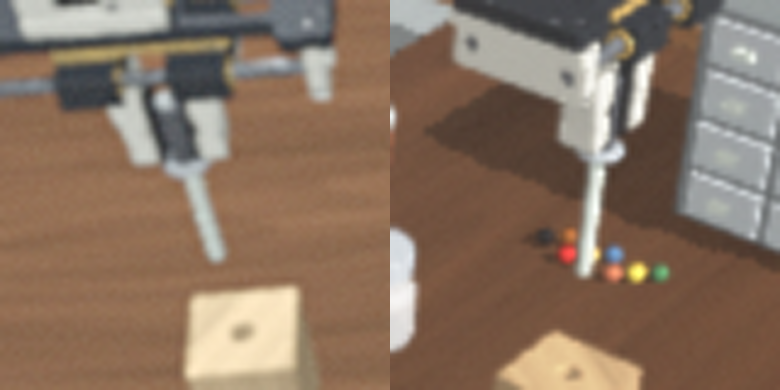

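The probe is out, with flange and rod below the fingers. The predicted tip (scene crop 213,253; side crop 189,268) lies within about 2 px of the seen tip (217,262 and 195,275), so it hangs upright. I'll carry it over the bead and check the tilt numerically there.

jog_arm(deltas=[[[-0.9,-0.3,1,0,0],[-0.9,-0.6,2,0,0],[-0.9,-0.8,3,0,0],[-0.9,-0.8,3.5,0,0],[-0.9,-0.8,3,0,0],[-0.9,-0.5,2,0,0],[-0.9,-0.2,1,0,0],[-0.9,0,0,0,0]]])

```text
time_s: 17.05
tcp_pos: [0.5086, -0.1146, 0.2528]
eef_rot: [180.0, 0.0, -179.9]
contact_force: [0.3, 0.2, -0.3]
gripper_width: 0.0158
gripper_force: 15.0
```

jog_arm(deltas=[[[-0.9,0,0,0,0],[-0.9,0,0,0,0],[-0.9,0,0,0,0]]])

```text
time_s: 17.42
tcp_pos: [0.5088, -0.1159, 0.2524]
eef_rot: [-180.0, -0.0, 180.0]
contact_force: [-0.5, 0.4, -0.7]
gripper_width: 0.0154
gripper_force: 15.0
```

```bash
python3 - <<'E'
from h import *
s=r.get_state();P=s["tcp_pos"];print(P,s["eef_rot"],(np.array([.5088,-.1154,.154])-P)*100);ims=[]
for n in("scene","side"):
    i=r.camera_info(n);im=r.capture(n);cv2.imwrite(f"pics/p_{n}.png",im)
    p=proj(i,[P[0],P[1],.13]);x,y=(p-[30,45]).astype(int)
    f=lambda q:((proj(i,q)-[x,y]+.5)*6.5).round(1)
    print(n,x,y,"flange",f(P-[0,0,.028]),"tip",f(P-[0,0,.104]),"bead top",f([P[0],P[1],.1]))
    ims.append(cv2.resize(im[y:y+90,x:x+60],(390,585),interpolation=cv2.INTER_CUBIC))
cv2.imwrite("pics/c8.png",np.hstack(ims))
E
```

```text
[ 0.5088 -0.1159  0.2524] [-179.9957   -0.0209  179.953 ] [ 0.0025  0.053  -9.8356]
scene 216 114 flange [178.9 140.9] tip [199.5 267.4] bead top [211.6 342. ]
side 357 122 flange [221.3  94.1] tip [204.3 261.2] bead top [194.2 360.9]
```

View pics/c8.png

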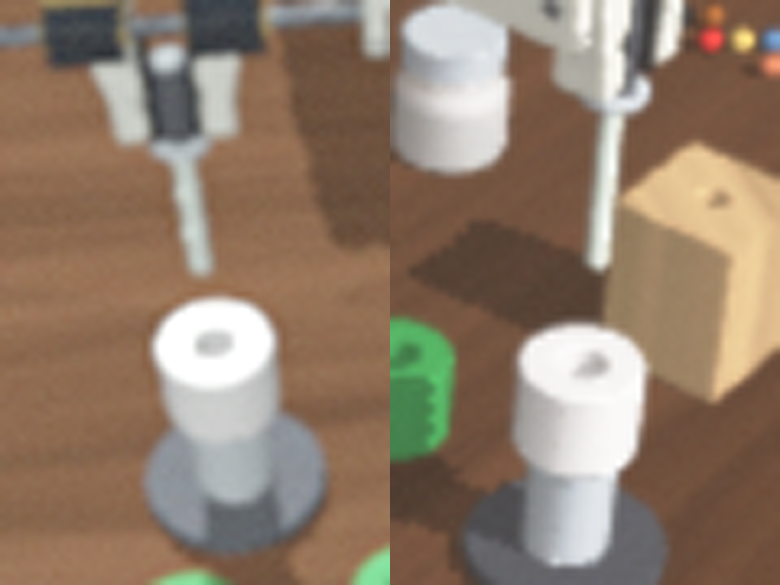

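Tip and hole offsets from prediction agree within about 1 px (scene: tip (202,271), hole (214,343); side: tip (207,267), bead (191,365)). I'll lower the tip to about 1 cm above the bead, where the wrist camera sees rod and hole together, and measure there.

jog_arm(deltas=[[[-0.9,0,0.05,-0.5,0],[-0.9,0,0,-1.2,0],[-0.9,0,0,-1.2,0],[-0.9,0,0,-0.6,0],[-0.9,0,0,-0.3,0],[-0.9,0,0,0,0],[-0.9,0,0,0,0],[-0.9,0,0,0,0]]])

```text
time_s: 18.52
tcp_pos: [0.5089, -0.1149, 0.2149]
eef_rot: [180.0, 0.0, -180.0]
contact_force: [0.1, -0.3, -0.1]
gripper_width: 0.0157
gripper_force: 15.0
```

```bash
python3 - <<'E'
from h import *
s=r.get_state();P=s["tcp_pos"];print(P,s["eef_rot"]);ims=[]
for n,h,k in(("wrist",50,5),("side",25,10)):
    i=r.camera_info(n);im=r.capture(n);cv2.imwrite(f"pics/q_{n}.png",im);np.save(f"q_{n}.npy",i["view"])
    p=proj(i,[P[0],P[1],.105]);x,y=(p-h).astype(int)
    print(n,x,y,"flange",proj(i,P-[0,0,.028]),"tip",proj(i,P-[0,0,.104]),"bead top",proj(i,[P[0],P[1],.1]))
    ims.append(cv2.resize(im[y:y+2*h,x:x+2*h],(400,400),interpolation=cv2.INTER_CUBIC))
cv2.imwrite("pics/c9.png",np.hstack(ims))
i=r.camera_info("side");g=cv2.imread("pics/q_side.png").min(2).astype(int);x=int(proj(i,[P[0],P[1],.1])[0])
for z in(.17,.15,.13,.09,.08,.07,.05,.04,.03,.02):
    c,row=proj(i,[P[0],P[1],z]);row=int(round(row));l=g[row,x-16:x+17]
    w=np.where(l>130)[0]+x-16;print(z,row,round(c,2),(w.min()+w.max())/2 if len(w) else None,len(w))
E
```

```text
[ 0.5089 -0.1149  0.2149] [ 179.9971    0.0331 -179.995 ]
wrist 268 149 flange [317.8141 235.3073] tip [318.5302 201.6647] bead top [318.5999 198.3897]
side 361 150 flange [388.9513 149.0741] tip [386.4481 173.7929] bead top [386.1058 177.1734]
0.17 155 388.38 395.0 9
0.15 161 387.71 388.5 4
0.13 168 387.06 387.5 4
0.09 180 385.79 386.5 20
0.08 183 385.49 386.0 19
0.07 186 385.18 386.0 19
0.05 192 384.58 385.5 16
0.04 195 384.28 385.0 13
0.03 198 383.99 385.0 13
0.02 201 383.7 384.5 12
```

View pics/c9.png

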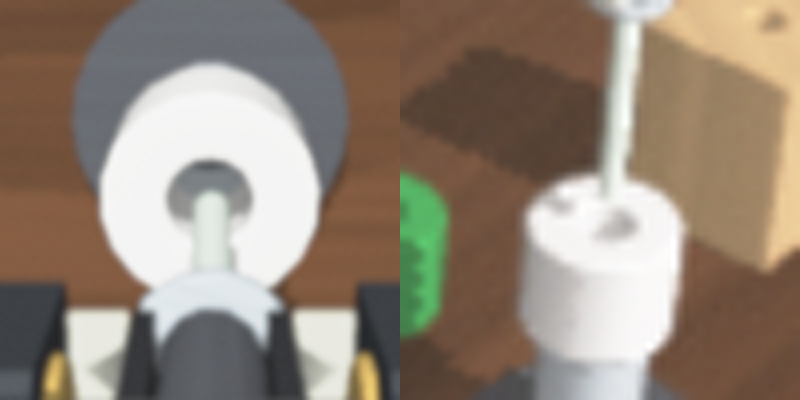

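In the wrist crop the rod (column 211) and hole (column 210) line up in y. In the side view the rod and bead are consistent too. The tip looks slightly toward -x in the hole, so I'll quantify that.

```bash
python3 - <<'E'
from h import *
im=cv2.imread("pics/q_wrist.png");i=r.camera_info("wrist");i["view"]=np.load("q_wrist.npy");P=np.array([.5089,-.1149,.2149])
g=im.min(2).astype(int);print(g[185:216,308:334:2])
# outer outline of bead top: side edges & hole edges on rows
f=lambda q:proj(i,q).round(2)
B=np.array([P[0],P[1],.1])
print("hole -x,+x,-y,+y",[f(B+d) for d in([-.01,0,0],[.01,0,0],[0,-.01,0],[0,.01,0])],"bead",[f(B+d) for d in([-.025,0,0],[0,-.025,0],[0,.025,0])])
T=P-[0,0,.104];print("tip",[f(T+d) for d in([-.004,0,0],[.004,0,0],[0,-.004,0],[0,.004,0])])
for c in(300,340):print(c,g[160:200,c])
E
```

```text
[[244 244 244 244 244 243 243 243 244 244 244 244 244]
 [244 244 244 244 243 243 243 243 243 243 244 244 244]
 [244 244 244 243 241 239 236 238 241 243 244 244 244]
 [244 244 243 241 226 211 199 212 227 241 244 244 244]
 [244 244 242 227 173 139 131 143 177 228 242 244 244]
 [244 243 235 184 122  97  91 100 126 189 234 243 244]
 [244 242 217 141 114 105 102 107 115 143 209 242 244]
 [244 237 174 124 121 119 118 119 119 123 167 238 244]
 [243 223 141 121 124 123 123 122 122 120 142 230 244]
 [243 202 131 122 124 123 123 123 122 121 134 216 243]
 [241 181 133 125 124 124 129 126 122 124 135 194 242]
 [238 163 138 129 125 136 156 145 126 131 140 175 241]
 [236 153 140 137 134 167 199 183 142 139 141 162 240]
 [235 150 142 144 151 201 224 215 164 144 141 156 239]
 [236 154 142 145 167 219 229 222 181 146 142 159 240]
 [238 161 143 147 175 222 229 223 188 148 144 171 241]
 [240 176 145 146 177 223 229 223 191 153 155 190 242]
 [242 198 156 150 179 223 229 223 193 171 181 212 243]
 [244 221 179 165 184 223 229 223 197 198 207 226 244]
 [244 234 204 194 196 223 229 223 202 216 218 236 244]

[... 545 characters left out ...]
244]
 [244 244 243 240 215 217 223 219 202 195 241 244 244]]
hole -x,+x,-y,+y [array([318.62, 187.59]), array([318.66, 208.95]), array([307.58, 198.38]), array([329.7 , 198.37])] bead [array([318.58, 171.01]), array([290.98, 198.38]), array([346.29, 198.36])]
tip [array([318.56, 197.2 ]), array([318.58, 206.07]), array([313.96, 201.66]), array([323.18, 201.65])]
300 [106 106 106 107 108 108 107 106 105 106 105 106 106 111 123 149 176 197
 211 221 231 240 244 245 245 245 244 244 244 244 244 244 244 244 244 244
 244 244 244 244]
340 [105 105 105 107 108 107 107 107 106 106 106 106 106 108 118 139 161 179
 193 211 225 236 242 244 245 244 244 244 244 244 244 244 244 244 244 244
 244 244 244 244]
```

The tip sits about 1 mm toward -x in the wrist view, about 0 in the side view, and is centred in y. Radial clearance is 6 mm. I'll shift +0.06 cm in x and lower 6.1 cm slowly.

jog_arm(deltas=[[[-0.9,0.06,0,0,0],[-0.9,0,0,-0.4,0],[-0.9,0,0,-0.8,0],[-0.9,0,0,-0.8,0],[-0.9,0,0,-0.8,0],[-0.9,0,0,-0.5,0],[-0.9,0,0,0,0],[-0.9,0,0,0,0]]])

```text
time_s: 19.62
tcp_pos: [0.5095, -0.115, 0.1818]
eef_rot: [-180.0, 0.0, -180.0]
contact_force: [0.4, -0.6, -0.4]
gripper_width: 0.0159
gripper_force: 15.0
```

jog_arm(deltas=[[[-0.9,0,0,-0.4,0],[-0.9,0,0,-0.8,0],[-0.9,0,0,-0.8,0],[-0.9,0,0,-0.5,0],[-0.9,0,0,-0.3,0],[-0.9,0,0,0,0],[-0.9,0,0,0,0],[-0.9,0,0,0,0]]])

```text
time_s: 20.62
tcp_pos: [0.5095, -0.1149, 0.1538]
eef_rot: [180.0, 0.0, -180.0]
contact_force: [-0.4, 0.2, -0.8]
gripper_width: 0.0155
gripper_force: 15.0
```

```bash
python3 - <<'E'
from h import *
for k in range(3): im=r.capture("wrist");s=r.get_state();print(s["time_s"],s["tcp_pos"],s["eef_rot"],s["contact_force"],s["gripper_width"])
P=s["tcp_pos"];ims=[]
for n,h in(("scene",24),("side",24)):
    i=r.camera_info(n);b=r.capture(n);p=proj(i,[P[0],P[1],.1]);x,y=(p-h).astype(int)
    print(n,x,y,"flange",(proj(i,P-[0,0,.028])-[x,y]+.5)*400/48,"hole",(proj(i,[P[0],P[1],.1])-[x,y]+.5)*400/48)
    ims.append(cv2.resize(b[y:y+48,x:x+48],(400,400),interpolation=cv2.INTER_CUBIC))
cv2.imwrite("pics/c10.png",np.hstack(ims))
E
```

```text
20.675 [ 0.5095 -0.1149  0.1538] [ 179.9969    0.0238 -179.9974] [ 0.8906 -0.1919 -0.5098] 0.015621508840033115
20.725 [ 0.5094 -0.1149  0.1537] [ 179.9973    0.0184 -179.9919] [ 0.0822 -0.3163 -0.8162] 0.015799923390517032
20.775 [ 0.5094 -0.1149  0.1537] [ 179.9975    0.0185 -179.9923] [-0.6738 -0.0791 -1.0784] 0.01572948203851179
scene 224 142 flange [199.48   156.1036] hole [207.5807 206.2538]
side 361 153 flange [218.7568 137.802 ] hole [211.9736 204.9786]
```

View pics/c10.png

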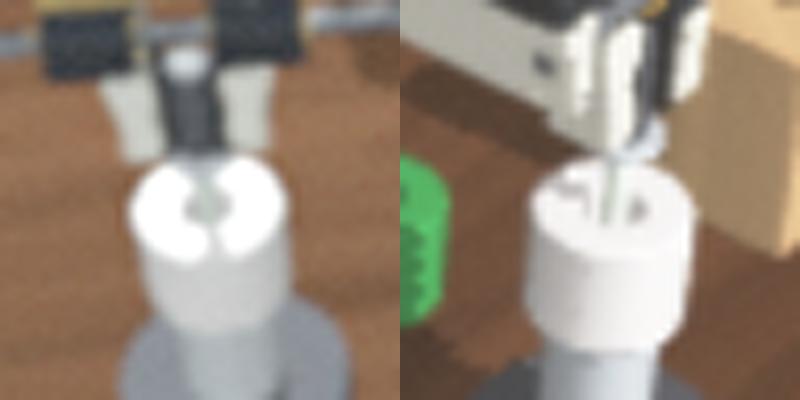

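The rod passes through the hole close to its centre (scene column 208 against bead 210, side 608 against 613). No contact force shows, the arm is still, and the tip is at about z = 0.050, 1 cm below the underside. Handing in.

```bash
python3 -c "
from plant import r
print(r.close_job())"
```

```text
the job is handed in; nothing more can be done
None
```

The job is handed in at about 21 s: the bead stands centred and upright on the tube, and the probe is held still through its hole, about 1 cm below the underside by arm position, with no contact force seen.

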